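Refit a desk radio's aerial and its push knob

TASK

Put the desk radio back together. First press the loose aerial rod down into the two fork clips on top of the radio, centred, so that it sits on their floors with both sprung jaws snapped shut over it, and let go of it. Then take the loose knob, turn it so that the flat in its bore matches the flat of the D-shaped shaft, push it fully onto the shaft, and keep it pressed in against the shaft's spring, close to the end of the travel: finish while still holding the knob pressed in. Leave the eraser and the lighter where they lie.

Things in the scene. Friction and masses are not known exactly. Their poses are not given: they have to be found in the camera images.
- radio: White desk radio lying on its back, fixed, 150 x 220 x 50 mm (its x, y, z). Origin: centre of its underside; z up. Its top is 50 mm above the desk. Two dark steel fork clips stand along its far side (+x), the D shaft near its near right corner (-x, -y).
- clip_mid (a point): Where the aerial's middle belongs: midway between the clips, 26 mm above the radio's top; axes as the radio's, the clipped rod lies along y. The clips, 10 mm long, stand at y = +35 and -35 mm, nothing between them. Each has a floor under the rod, a fixed prong behind it (+x; inner face 5.8 mm from the rod's axis, flared top 25 mm above it) and a sprung jaw on the -x side.
- jaw_left (a joint): Angle of the sprung jaw at the +y clip: 0 shut, grows (to 0.6 rad) as it swings out to -x. Its sloped top reaches 22 mm above the seated rod's axis; the mouth between jaw and prong is about 6 mm. A 10 mm rod pushed straight down over clip_mid swings both jaws aside (rising to about 15 N in all); they snap back over it.
- jaw_right (a joint): The same for the jaw at the -y clip.
- aerial: Loose bright steel aerial rod, 10 mm thick, 150 mm long along its own y, 50 g. Origin: on its axis at mid length. At its -y end a flat swivel foot 14 mm wide, 15 mm long, 10 mm high; at its +y end a black tip. It lies on the desk, axis 5 mm above it. Either end may point either way in the clips.
- knob: Loose black knob standing on the desk, 40 mm high, 50 g: a round skirt 40 mm in diameter, 22 mm high, and on it a bar grip 12 mm wide (y), 40 mm long (x), 22 to 40 mm above the underside, with a narrower 6 mm nose beyond its +x end. Origin: centre of its underside. From below: a D bore 16 mm deep, 16 mm in diameter, its flat 4.2 mm from the axis on the +x (nose) side.
- knob_nose (a point): Tip of the nose of the knob's bar grip: 26.5 mm from the knob's axis along its +x, 31 mm above its underside.
- shaft_top (a point): Centre of the top of the bare aluminium D shaft, 26 mm above the radio's top; sinks with the shaft, which cannot turn. z up, +x points to the flat, 3 mm from the axis; shaft 14 mm in diameter, last 3 mm tapered. The knob is on when its underside is 16 mm below this point, nose over the flat. The nut at its foot is 2 mm clear of the knob at full travel.
- shaft (a joint): How far the shaft is pushed down: 0 free, 0.005 m at the end of its travel. The spring takes 3 N to start and 10.5 N at the end.
- eraser: Eraser, 22 x 50 x 12 mm, to be left alone. Origin: centre of its underside.
- lighter: Dark lighter lying flat, 76 x 24 x 14 mm, to be left alone. Origin: centre of its underside.
Things that resemble listed ones, but are neither listed nor needed, are in the scene too. Several things look just like the knob: the one meant starts farthest to the robot's left.

How it is judged (in metres and radians):
On the way, in this order (a step that is already met when the one before it is completed fails the run):
1. the aerial sits in both clips under the shut jaws, let go (z of aerial in the frame of clip_mid between -0.0025 and 0.0025 m and x of aerial in the frame of clip_mid between -0.003 and 0.003 m and y of aerial in the frame of clip_mid between -0.015 and 0.015 m and angle between the y axis of aerial and the y axis of clip_mid, either way round below 0.07 rad and value of joint each of jaw_left, jaw_right below 0.12 rad and contact force between the fingers and aerial below 0.1 N), for 0.2 s.
2. the knob is fully on the D shaft (z of knob in the frame of shaft_top below -0.0135 m and horizontal distance between knob and shaft_top below 0.0025 m and angle between knob's own z axis and vertical below 0.12 rad and x of knob_nose in the frame of shaft_top above 0.022 m), for 0.2 s.
At the end, for the whole second after the job is handed in: Aerial in the clips (height 2.5 mm, across 3, along 15, parallel 0.07 rad), jaws within 0.12 rad of shut, not touched; knob 13.5 mm or more down the shaft, 2.5 mm or less off its axis, upright within 0.12 rad, nose over the flat, fingers on it with over 1 N, shaft pressed in over 3 of its 5 mm (all of step 1 and all of step 2 and value of joint shaft above 0.003 m and contact force between the fingers and knob above 1 N); the arm keeps its last pose, push and grip.
It fails at once if the eraser or the lighter is moved by more than 30 mm (distance of any of eraser, lighter from where it was at the start of the episode above 0.03 m).
It also fails if it takes over 53 s, if anything falls off the work surface, if the arm or the gripper's body presses on something with over 40 N, if the wrist force passes 120 N, or if a joint passes its speed limit or range.

ROBOT

A 7-joint arm with a two-finger parallel gripper is mounted at the origin on a cart in front of the work surface, level with it; the furniture and walls round the work are solid. World frame = base frame: x ahead of the robot, y to its left, z up, the work surface at z = 0. Lengths are in m, angles in degrees, forces in N, time in s.
With the tool pointing down it reaches from about 0.425 to 0.875 m from the base axis. Payload 4.7 kg.
Tool frame: the origin (TCP) lies between the finger pads; the fingertips stand 8 mm ahead of it and the grasp point (between the pads) lies 11 mm behind it (env.tip_extent is the distance from the TCP to the fingertips, in m); z points along the fingers, y is the line along which they close (so a half turn about z gives the same grasp; the last joint's range is limited). The gripper opens to 87 mm and grips with 3 to 60 N. Pads are 19 mm wide; open, the fingers measure 117 mm over their backs; the gripper's body (75 mm by 190 mm) begins 51 mm behind the grasp point.
Start: joints at [0.808, 18.392, -4.016, 83.108, 1.295, 78.541, -3.26], TCP at [0.65, -0, 0.231] pointing down, gripper open.
Joint ranges: [-163.93, 163.93], [-17.29, 119.83], [-79.2, 71.16], [3.27, 140.29], [-89.18, 269.18], [5.43, 117.66], [-154.24, 154.24]. Speed limits (degrees/s): [147.25, 147.25, 180, 180, 180, 180, 180].

INTERFACE

Orientations are given as [roll, pitch, yaw] about the fixed x, y, z axes, in that order (R = Rz(yaw) Ry(pitch) Rx(roll)).
In Python, from cell import sensors, vision, workorder, env gives the robot as it stands.
- The arm moves only by the tool drive_tool, never from a script. Its argument "moves" is a list of rows, each an object of numbers: "x", "y", "z": the shift along the tool's x, y, z in mm; "rx", "ry", "rz": the turn, a rotation vector about the tool's x, y, z in rad; "fingers": the closure, from -1 (fully open) to 1 (shut). In form: [{"x": .., "y": .., "z": .., "rx": .., "ry": .., "rz": .., "fingers": ..}, ...]. A call has 1 to 20 rows; each row is the pose to reach, as a shift and turn from the pose commanded when the call began, along the tool's axes at that moment; what a row does not reach only later rows make up. A row lasts 1/8 s, in which the tool goes at most 62.5 mm and 10.7 degrees, less where a joint would pass 70% of its speed; a pose out of reach is approached as far as the arm can. A call with a gripper value outside its range is refused whole. The fingers move at their own pace and stop on an object; "force" is the grip in N (left out, the last holds). Time passes only in rows, so rows that repeat a pose let the fingers close. It gives the time, the measured TCP pose, the force, the opening and the grip force at its end, in the units of the state.
- sensors.get_obs(): the state, without advancing time (a new reading comes with each control period).
- vision.read_camera(name): name is "scene" or "side" or "wrist"; returns a dict with "image" (384x512x3 uint8, red, green, blue), "fx", "fy", "cx", "cy" (pixels), "R" (3x3) and "t" (3): a world point X has camera coordinates R X + t. Camera axes: x right, y down, z forward; pixel columns grow to the right and rows downward; lengths in m; the calibration is good to about 2 mm. A picture is of the moment at which its call begins. There is no depth.
- workorder.sign_off(): hands the job in; it is judged then, once.
The state is a dict: "time_s": time; "qpos": joint angles; "joint_velocities": joint speeds; "effort": joint torques, N m; "tool_pos": TCP position; "tool_rot": TCP orientation; "force": force on the tool from outside, world axes, zero at the start; "wrist_torque": the same for the moment, N m; "grip_width": finger opening in m; "grasp_force": force on a finger pad.
Only numpy, scipy, OpenCV 4.12 (cv2) and the standard library are available. Lean on these libraries where they do the work, as an engineer would, in place of code of your own. Each camera call takes 0.05 s, during which the arm holds its last target. There are 200 camera calls.

## Working session

There is one attempt and no reset: what is moved stays moved. The work goes in short steps, Python scripts to look and compute and a tool call to move; the robot and the scene stay as the last step left them, time stands still between calls to the robot, and variables do not carry over. Pictures are saved under pics/ and viewed, at most 10 in all, crops included, and the job is handed in when it is done.

Besides the shell and the picture viewer there is one more tool, called by a JSON object that holds its "op" and its "data". drive_tool: Moves the arm, as the interface text tells. Its arguments: {"type":"object","properties":{"moves":{"type":"array"},"force":{"type":"number"}},"required":["moves"]}

```bash
ls; mkdir -p pics; cat > h.py <<'E'
import numpy as np, cv2
from cell import sensors, vision, workorder, env
def snap(n,f,crop=None,k=1):
    c=vision.read_camera(n); im=c['image'][:,:,::-1].copy()
    np.savez('cam_%s.npz'%n,**{a:c[a] for a in c})
    cv2.imwrite('pics/raw_'+f,im)
    if crop: u0,v0,u1,v1=crop; im=im[v0:v1,u0:u1]
    cv2.imwrite('pics/'+f,cv2.resize(im,None,fx=k,fy=k,interpolation=cv2.INTER_CUBIC)); return c
def K(c): return np.array([[c['fx'],0,c['cx']],[0,c['fy'],c['cy']],[0,0,1.]])
def ray(c,u,v,z):
    d=c['R'].T@np.array([(u-c['cx'])/c['fx'],(v-c['cy'])/c['fy'],1]); o=-c['R'].T@c['t']
    return o+d*(z-o[2])/d[2]
def proj(c,X):
    p=K(c)@(c['R']@np.asarray(X,float).reshape(-1,3).T+np.asarray(c['t']).reshape(3,1)); return (p[:2]/p[2]).T
E
python3 - <<'E'
from h import *
a=snap('scene','scene0.png');b=snap('side','side0.png');c=snap('wrist','wrist0.png')
for n,x in zip('abc',(a,b,c)): print(n,x['fx'],-x['R'].T@x['t'],x['R'].T[:,2])
print(sensors.get_obs())
im=np.vstack([np.hstack([cv2.imread('pics/%s0.png'%n) for n in('scene','side')])])
cv2.imwrite('pics/both.png',cv2.resize(im,(800,300)))
E
```

```text
pics
a 421.2837034407119 [-0.16393    -0.44464824  0.60805249] [ 0.66917625  0.50482974 -0.54529816]
b 461.4269607177399 [0.0172753  0.9743051  0.82675792] [ 0.3759674  -0.71513754 -0.58925955]
c 310.0083770182639 [0.64996001 0.0848259  0.38439496] [-0.00240436 -0.30641161 -0.95189608]
{'time_s': 0.15, 'qpos': array([ 0.80933701, 18.42889079, -4.01702179, 83.15790205,  1.29589652,
       78.5427659 , -3.26256619]), 'joint_velocities': array([ 0.05773971, -0.09189368, -0.17591808, -0.18808539,  0.00194161,
       -0.05235414, -0.01892762]), 'effort': array([ 2.16972071e-04, -4.91794288e+01, -4.04079035e-01, -3.12878716e+01,
       -6.39387709e-02,  4.04033612e-02,  9.90178205e-05]), 'tool_pos': array([ 6.49589186e-01, -5.31550814e-05,  2.29725931e-01]), 'tool_rot': array([-1.79915716e+02,  5.53950313e-03,  8.99990664e+01]), 'force': array([-0.52038556,  0.34647006, -0.14893786]), 'wrist_torque': array([0.047931  , 0.03229654, 0.01717565]), 'grasp_force': 0.0, 'grip_width': 0.08712380219554913}
```

View pics/scene0.png

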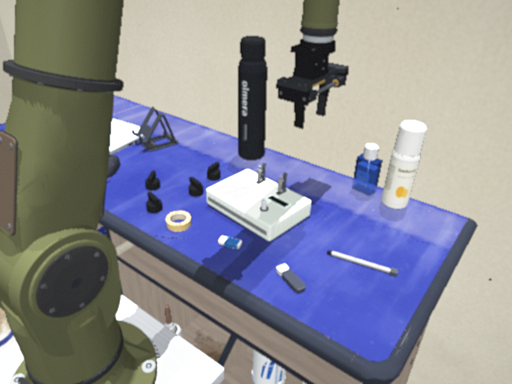

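View pics/side0.png

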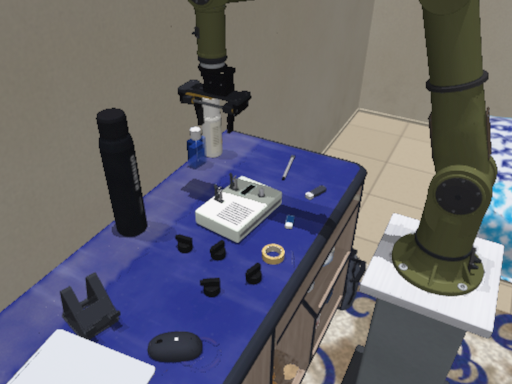

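The scene picture shows four knob-like things at (153,181), (154,203), (196,186) and (214,171). The aerial is at (363,262), the radio at (258,203), its shaft near (264,205), the clips at (262,172) and (283,182), the eraser at (230,242) and the lighter at (291,278). The side picture shows the knobs at (184,243), (218,250), (254,273) and (210,286), and the radio at (240,207).

```bash
python3 - <<'E'
from h import *
L=lambda n:dict(np.load('cam_%s.npz'%n))
a,b,w=L('scene'),L('side'),L('wrist')
for p in [(153,188),(154,210),(196,193),(214,178),(329,253),(395,272)]: print('scene',p,ray(a,*p,0.005))
for p in [(184,248),(218,256),(254,279),(210,292),(292,158),(284,178)]: print('side',p,ray(b,*p,0.005))
im=cv2.imread('pics/raw_scene0.png'); im2=cv2.imread('pics/raw_side0.png')
f=lambda i,u0,v0,u1,v1,k:cv2.resize(i[v0:v1,u0:u1],None,fx=k,fy=k,interpolation=cv2.INTER_CUBIC)
A=f(im,130,150,330,250,4);
cv2.imwrite('pics/crop1.png',A)
B=f(im2,160,160,300,305,4)
cv2.imwrite('pics/crop2.png',B)
E
```

```text
scene (153, 188) [0.44166877 0.33921416 0.005     ]
scene (154, 210) [0.37401716 0.25937287 0.005     ]
scene (196, 193) [0.49522771 0.23199889 0.005     ]
scene (214, 178) [0.58275504 0.24636093 0.005     ]
scene (329, 253) [ 0.49947095 -0.16080906  0.005     ]
scene (395, 272) [ 0.53108462 -0.29682706  0.005     ]
side (184, 248) [0.59202855 0.26237336 0.005     ]
side (218, 256) [0.49788998 0.24586489 0.005     ]
side (254, 279) [0.37883099 0.27322981 0.005     ]
side (210, 292) [0.45051436 0.35944899 0.005     ]
side (292, 158) [ 0.52820181 -0.28847793  0.005     ]
side (284, 178) [ 0.50047539 -0.16335582  0.005     ]
```

View pics/crop1.png

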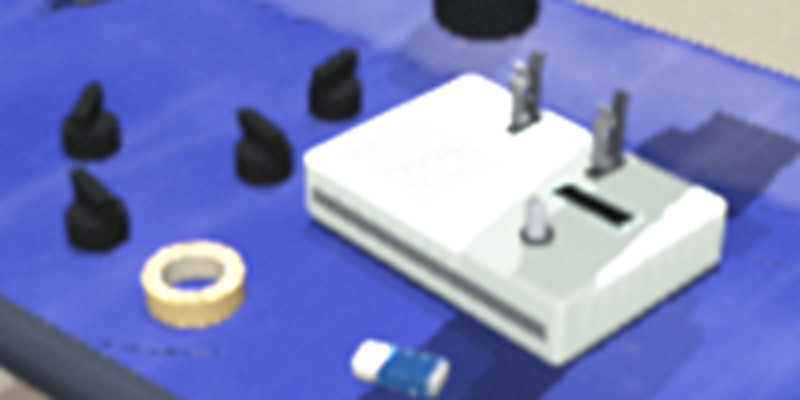

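View pics/crop2.png

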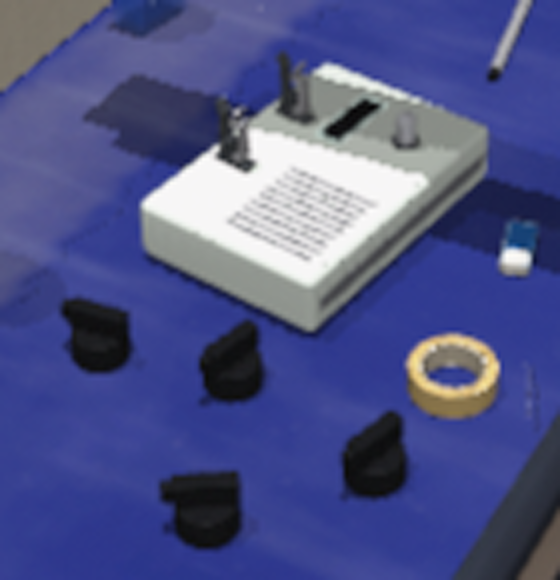

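Crop 1 shows the chosen knob at scene (153,181), the farthest left at world y≈0.35 against ≤0.27 for the others. It also shows the clip bases at crop (522,128) and (606,172), and the shaft tip at (538,203) with its foot at (537,238). Crop 2 shows the same knob at crop (207,508) with its nose to the left, the clip bases at (238,160) and (298,117), and the shaft tip at (406,113) with its foot at (405,143). The aerial has its black tip at side (284,178).

```bash
python3 - <<'E'
from h import *
from scipy.optimize import least_squares
L=lambda n:dict(np.load('cam_%s.npz'%n))
a,b=L('scene'),L('side')
s=lambda u,v:(130+u/4,150+v/4); d=lambda u,v:(160+u/4,160+v/4)
P={'A':([-.075,.11,.05],s(305,165),d(313,285)),'B':([.075,.11,.05],s(470,74),d(143,208)),'C':([.075,-.11,.05],s(725,203),d(326,65)),'D':([-.075,-.11,.05],s(560,300),d(487,128))}
def f(p):
    c,q=np.cos(p[2]),np.sin(p[2]); R=np.array([[c,-q,0],[q,c,0],[0,0,1]]); o=[]
    for X,u,v in P.values():
        W=R@X+[p[0],p[1],0]; o+=[proj(a,W)[0]-u, proj(b,W)[0]-v]
    return np.ravel(o)
r=least_squares(f,[.6,0,0],loss='soft_l1'); p=r.x; print(p,np.degrees(p[2]),f(p).round(1))
c,q=np.cos(p[2]),np.sin(p[2]); R=np.array([[c,-q],[q,c]])
def tri(u,v):
    g=lambda X:np.r_[proj(a,X)[0]-u,proj(b,X)[0]-v]; k=least_squares(g,[.6,0,.05]); return k.x,k.fun
for n,u,v in [('shaftbase',s(537,240),d(405,146)),('shafttop',s(538,198),d(406,110)),('clipL',s(522,128),d(238,163)),('clipR',s(606,172),d(298,119)),('prongLtop',s(537,55),d(222,98)),('prongRtop',s(621,92),d(283,55))]:
    X,e=tri(u,v); print(n,X.round(4),e.round(1),'radio',(R.T@(X[:2]-p[:2])).round(4))
E
```

```text
[ 0.53502318  0.06208738 -0.12057046] -6.908178611035036 [-2.1 -2.8  0.3 -0.3 -0.9 -0.8 -1.3 -1.6  0.6 -0.9  0.  -1.7 -0.2  1.7
  1.5 -1. ]
shaftbase [0.4945 0.0112 0.0463] [-0.2  0.2 -0.2 -0.3] radio [-0.0341 -0.0553]
shafttop [0.4939 0.0108 0.0767] [ 0. -0.  0.  0.] radio [-0.0346 -0.0559]
clipL [0.5867 0.0897 0.049 ] [-0.1  0.1 -0.1 -0.1] radio [0.048  0.0336]
clipR [0.5784 0.0197 0.0473] [-0.2  0.3 -0.2 -0.4] radio [ 0.0481 -0.0369]
prongLtop [0.5984 0.0875 0.0986] [ 0.1 -0.2  0.1  0.2] radio [0.0599 0.0329]
prongRtop [0.5897 0.0195 0.0993] [-0.1  0.2 -0.1 -0.3] radio [ 0.0594 -0.0357]
```

{"op": "drive_tool", "data": {"moves": [{"x": 57, "y": -34}, {"x": 114, "y": -68}, {"x": 170, "y": -100}, {"x": 228, "y": -90}, {"x": 228, "y": -90}, {"x": 228, "y": -90}]}}

```text
invalid input at $.moves[0]: expected keys x, y, z, rx, ry, rz, fingers
```

{"op": "drive_tool", "data": {"moves": [{"x": -50, "y": -34, "z": 16, "rx": 0, "ry": 0, "rz": 0, "fingers": -1}, {"x": -95, "y": -68, "z": 32, "rx": 0, "ry": 0, "rz": 0, "fingers": -1}, {"x": -140, "y": -100, "z": 48, "rx": 0, "ry": 0, "rz": 0, "fingers": -1}, {"x": -185, "y": -125, "z": 64, "rx": 0, "ry": 0, "rz": -0.1, "fingers": -1}, {"x": -210, "y": -135, "z": 80, "rx": 0, "ry": 0, "rz": -0.225, "fingers": -1}, {"x": -210, "y": -135, "z": 80, "rx": 0, "ry": 0, "rz": -0.225, "fingers": -1}, {"x": -210, "y": -135, "z": 80, "rx": 0, "ry": 0, "rz": -0.225, "fingers": -1}], "force": 25}}

```text
time_s: 1.02
tool_pos: [0.5158, -0.2088, 0.1509]
tool_rot: [179.9, -0.0, 102.9]
force: [0.0, -0.1, 0.2]
grip_width: 0.0871
grasp_force: 0.0
```

```bash
python3 - <<'E'
from h import *
w=snap('wrist','w1.png'); o=sensors.get_obs(); print(o['tool_pos'],o['tool_rot'],o['force'])
g=cv2.cvtColor(w['image'],cv2.COLOR_RGB2HSV); im=w['image'].astype(int)
print(proj(w,[[.515,-.228,.005],[.5,-.162,.005],[.53,-.295,.005]]))
E
```

```text
[ 0.51618606 -0.20843533  0.15111216] [ 1.79925783e+02 -1.12224121e-02  1.02954488e+02] [ 1.12432532  0.65379205 -0.43226927]
[[249.78747905 195.67395409]
 [249.48691399 128.89604165]
 [249.85215665 255.08368624]]
```

View pics/w1.png

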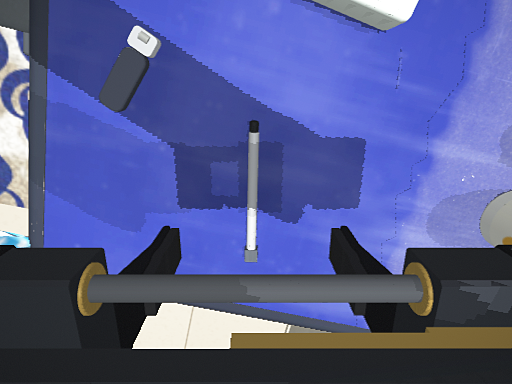

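The wrist picture shows the aerial upright in the image, with the black tip end at (254,121) and the foot end at (251,262). The lighter is at upper left, well clear.

```bash
python3 - <<'E'
from h import *
from scipy.spatial.transform import Rotation as Ro
w=dict(np.load('cam_wrist.npz')); t=ray(w,254,121,.007); f=ray(w,251,262,.007)
print(t,f,np.linalg.norm(t-f),(t+f)/2,'yaw',np.degrees(np.arctan2(-(t-f)[0],(t-f)[1])))
o=sensors.get_obs(); R=Ro.from_euler('xyz',o['tool_rot'],degrees=True).as_matrix()
m=(t+f)/2; m[2]=.010
print((R.T@(m-o['tool_pos'])*1000).round(1), env.tip_extent)
E
```

```text
[ 0.50253648 -0.15361401  0.007     ] [ 0.53286027 -0.30192379  0.007     ] 0.15137807092854386 [ 0.51769838 -0.2277689   0.007     ] yaw 11.555569651517567
[-19.2  -3.  141.1] 0.008
```

{"op": "drive_tool", "data": {"moves": [{"x": -19, "y": -3, "z": 50, "rx": 0, "ry": 0, "rz": 0.024, "fingers": -0.5}, {"x": -19, "y": -3, "z": 100, "rx": 0, "ry": 0, "rz": 0.024, "fingers": -0.3}, {"x": -19, "y": -3, "z": 130, "rx": 0, "ry": 0, "rz": 0.024, "fingers": -0.3}, {"x": -19, "y": -3, "z": 141, "rx": 0, "ry": 0, "rz": 0.024, "fingers": -0.3}, {"x": -19, "y": -3, "z": 141, "rx": 0, "ry": 0, "rz": 0.024, "fingers": 0}, {"x": -19, "y": -3, "z": 141, "rx": 0, "ry": 0, "rz": 0.024, "fingers": 1}, {"x": -19, "y": -3, "z": 141, "rx": 0, "ry": 0, "rz": 0.024, "fingers": 1}, {"x": -19, "y": -3, "z": 141, "rx": 0, "ry": 0, "rz": 0.024, "fingers": 1}, {"x": -19, "y": -3, "z": 141, "rx": 0, "ry": 0, "rz": 0.024, "fingers": 1}], "force": 45}}

```text
time_s: 2.2
tool_pos: [0.5164, -0.2293, 0.0097]
tool_rot: [180.0, 0.0, 101.5]
force: [-0.5, 1.4, 0.6]
grip_width: 0.0146
grasp_force: 0.0
```

{"op": "drive_tool", "data": {"moves": [{"x": 0, "y": 0, "z": 0, "rx": 0, "ry": 0, "rz": 0, "fingers": 1}, {"x": 0, "y": 0, "z": 0, "rx": 0, "ry": 0, "rz": 0, "fingers": 1}, {"x": 0, "y": 0, "z": 0, "rx": 0, "ry": 0, "rz": 0, "fingers": 1}, {"x": 0, "y": 0, "z": -20, "rx": 0, "ry": 0, "rz": 0, "fingers": 1}, {"x": 0, "y": 0, "z": -60, "rx": 0, "ry": 0, "rz": 0, "fingers": 1}, {"x": 0, "y": 0, "z": -120, "rx": 0, "ry": 0, "rz": 0, "fingers": 1}, {"x": 0, "y": 0, "z": -150, "rx": 0, "ry": 0, "rz": 0, "fingers": 1}, {"x": 0, "y": 0, "z": -150, "rx": 0, "ry": 0, "rz": 0, "fingers": 1}]}}

```text
time_s: 3.2
tool_pos: [0.518, -0.23, 0.1625]
tool_rot: [179.7, 0.2, 101.5]
force: [-0.3, -0.4, -0.7]
grip_width: 0.0086
grasp_force: 45.0
```

{"op": "drive_tool", "data": {"moves": [{"x": 50, "y": 20, "z": -30, "rx": 0, "ry": 0, "rz": 0.08, "fingers": 1}, {"x": 100, "y": 40, "z": -40, "rx": 0, "ry": 0, "rz": 0.16, "fingers": 1}, {"x": 150, "y": 60, "z": -40, "rx": 0, "ry": 0, "rz": 0.24, "fingers": 1}, {"x": 195, "y": 80, "z": -40, "rx": 0, "ry": 0, "rz": 0.321, "fingers": 1}, {"x": 217, "y": 87, "z": -40, "rx": 0, "ry": 0, "rz": 0.321, "fingers": 1}, {"x": 217, "y": 87, "z": -40, "rx": 0, "ry": 0, "rz": 0.321, "fingers": 1}, {"x": 217, "y": 87, "z": -40, "rx": 0, "ry": 0, "rz": 0.321, "fingers": 1}]}}

```text
time_s: 4.08
tool_pos: [0.5576, -0.0011, 0.1984]
tool_rot: [-179.9, 0.1, 83.0]
force: [-0.1, -0.1, -0.7]
grip_width: 0.0086
grasp_force: 45.0
```

```bash
python3 - <<'E'
from h import *
w=snap('wrist','w2.png'); o=sensors.get_obs(); print(o['tool_pos'],o['tool_rot'])
cv2.imwrite('pics/w2b.png',cv2.resize(cv2.imread('pics/raw_w2.png')[0:300,80:480],(800,600),interpolation=cv2.INTER_CUBIC))
E
```

```text
[ 0.55779099 -0.00145793  0.19878792] [-1.79932349e+02  6.46623369e-02  8.29678622e+01]
```

View pics/w2b.png

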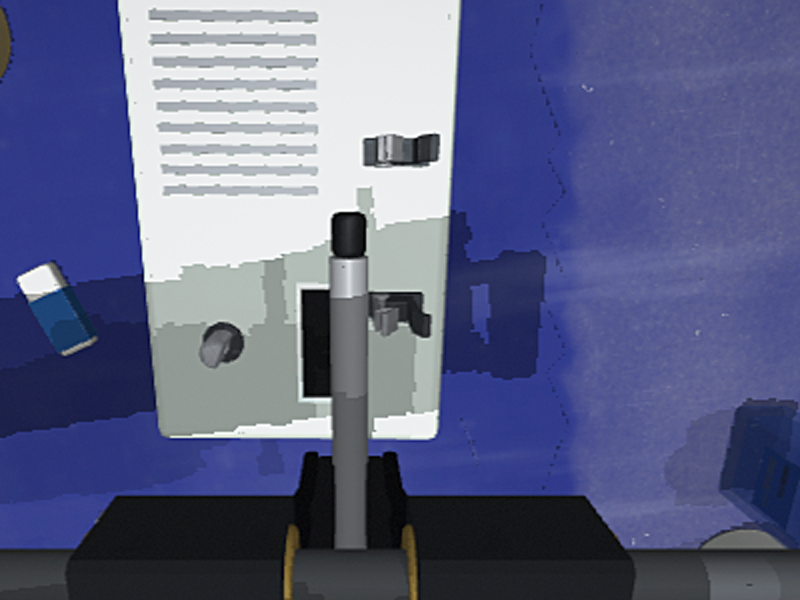

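The crop shows the radio under the tool, with its edges from (120,0) to (160,435) on the left and (460,0) to (438,437) on the right. The clips are at (402,150) and (400,312), and the shaft top is near (212,352) with its nut at (224,342). The held rod runs from the tip at (348,213) to (351,540).

```bash
python3 - <<'E'
from h import *
from scipy.spatial.transform import Rotation as Ro
w=dict(np.load('cam_wrist.npz')); P=lambda x,y,z:ray(w,80+x/2,y/2,z)
o=sensors.get_obs()
l0,l1=P(122,20,.05),P(157,400,.05); r0,r1=P(459,20,.05),P(440,400,.05); b0,b1=P(185,438,.05),P(415,438,.05)
yw=lambda d:np.degrees(np.arctan2(-d[0],d[1]))
print('yaw L,R',yw(l0-l1),yw(r0-r1),'bottom',np.degrees(np.arctan2(*(b1-b0)[1::-1])))
th=np.radians((yw(l0-l1)+yw(r0-r1))/2); ex=np.array([np.cos(th),np.sin(th),0]); ey=np.array([-ex[1],ex[0],0])
print('width',(r0-l1)@ex)
cx=((l0+l1+r0+r1)/4)@ex; cy=((b0+b1)/2)@ey+.11
c=cx*ex+cy*ey; print('radio',c,np.degrees(th))
q=lambda n,X:print(n,X.round(4),'radio',round((X-c)@ex*1000,1),round((X-c)@ey*1000,1))
q('shafttop',P(212,352,.076)); q('shaftfoot',P(225,340,.052))
q('prongL outer top',P(440,135,.101)); q('prongL base?',P(428,165,.05)); q('jawL base left',P(364,165,.05));q('clipR base left',P(370,292,.05));q('clipR',P(424,292,.05))
q('L bottom -y edge',P(380,166,.05)); 
t,f=P(348,213,.194),P(350.5,540,.194); print('rod',t,f,yw(t-f),'TCP',o['tool_pos']); q('tip',t)
E
```

```text
yaw L,R -7.523019364536632 -7.137233716772504 bottom -6.9530793570448175
width 0.14653282608064563
radio [0.53922407 0.06567126 0.        ] -7.330126540654568
shafttop [0.4951 0.0151 0.076 ] radio -37.3 -55.8
shaftfoot [0.4964 0.0145 0.052 ] radio -36.0 -56.2
prongL outer top [0.6038 0.0947 0.101 ] radio 60.3 37.0
prongL base? [0.6044 0.0848 0.05  ] radio 62.2 27.3
jawL base left [0.575  0.0884 0.05  ] radio 32.6 27.1
clipR base left [0.5712 0.0294 0.05  ] radio 36.3 -31.9
clipR [0.5975 0.0261 0.05  ] radio 62.9 -31.8
L bottom -y edge [0.5823 0.087  0.05  ] radio 40.0 26.7
rod [0.56665356 0.07524507 0.194     ] [ 0.55593579 -0.01731988  0.194     ] -6.604667000468689 TCP [ 0.55779099 -0.00145793  0.19878792]
tip [0.5667 0.0752 0.194 ] radio 26.0 13.0
```

{"op": "drive_tool", "data": {"moves": [{"x": -10, "y": -8, "z": 30, "rx": 0, "ry": 0, "rz": 0, "fingers": 1}, {"x": -10, "y": -8, "z": 55, "rx": 0, "ry": 0, "rz": 0, "fingers": 1}, {"x": -10, "y": -8, "z": 55, "rx": 0, "ry": 0, "rz": 0, "fingers": 1}, {"x": -10, "y": -8, "z": 55, "rx": 0, "ry": 0, "rz": 0, "fingers": 1}]}}

```text
time_s: 4.62
tool_pos: [0.5497, -0.0091, 0.1455]
tool_rot: [179.9, 0.0, 83.0]
force: [0.8, 0.3, 0.3]
grip_width: 0.0085
grasp_force: 45.0
```

```bash
python3 - <<'E'
from h import *
w=snap('wrist','w3.png'); o=sensors.get_obs(); print(o['tool_pos'],o['tool_rot'])
f=np.array([.5392,.0657]);th=np.radians(-7.2);R=np.array([[np.cos(th),-np.sin(th)],[np.sin(th),np.cos(th)]])
for p in [(50,35,76),(50,-35,76),(-36,-56,76)]:
    X=np.r_[f+R@(np.array(p[:2])/1000),p[2]/1000]; print(p,proj(w,X))
im=cv2.imread('pics/raw_w3.png'); 
A=cv2.resize(im[20:220,245:345],None,fx=4,fy=3*1.0,interpolation=cv2.INTER_CUBIC)
s=cv2.resize(cv2.imread('pics/raw_scene0.png')[158:196,250:295],(390,300),interpolation=cv2.INTER_CUBIC)
d=cv2.resize(cv2.imread('pics/raw_side0.png')[168:206,206:251],(390,300),interpolation=cv2.INTER_CUBIC)
cv2.imwrite('pics/comp.png',np.hstack([A,np.vstack([s,d])]))
E
```

```text
[ 0.55005925 -0.0087584   0.14590101] [ 1.79873400e+02 -1.02674074e-02  8.30717354e+01]
(50, 35, 76) [[300.54521767  53.61655721]]
(50, -35, 76) [[295.89331447 156.97007524]]
(-36, -56, 76) [[180.91445915 183.91268439]]
```

View pics/comp.png

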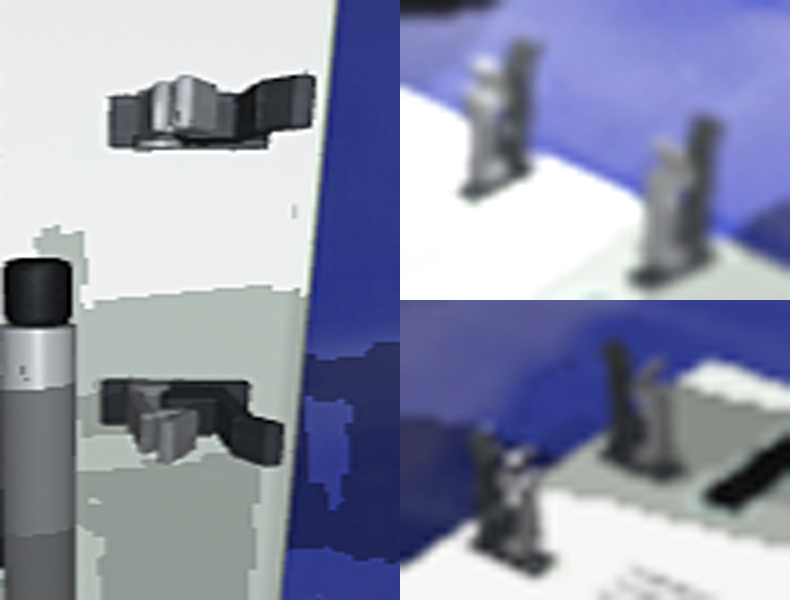

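The composite's left panel is the wrist view. The left clip's base runs x 108–268 at y 148, its jaw lip is at (215,105) and its prong top's outer edge at (315,90). The right clip's base runs x 100–250 at y 400, its jaw lip is at (197,435) and its prong top's outer edge at (283,445).

```bash
python3 - <<'E'
from h import *
w=dict(np.load('cam_wrist.npz'));P=lambda x,y,z:ray(w,245+x/4,20+y/3,z)
c0=np.array([.5392,.0657]);th=np.radians(-7.2);R=np.array([[np.cos(th),-np.sin(th)],[np.sin(th),np.cos(th)]])
q=lambda n,X:print(n,X.round(4),'radio',(R.T@(X[:2]-c0)*1000).round(1))
for z in(.082,.088,.094): q('lipL %g'%z,P(215,105,z)); q('lipR %g'%z,P(197,435,z))
q('baseL0',P(108,130,.051));q('baseL1',P(268,148,.051));q('baseR0',P(100,400,.051));q('baseR1',P(250,385,.051))
q('prL',P(315,87,.101));q('prR',P(283,442,.101))
q('edge R',P(331,50,.05));q('edge R',P(290,520,.05))
t,f=P(37,258,.141),P(38,590,.141);q('rodtip',t);q('rod',f);print(np.degrees(np.arctan2(-(t-f)[0],(t-f)[1])))
o=sensors.get_obs();q('TCP',o['tool_pos'])
E
```

```text
lipL 0.082 [0.5911 0.093  0.082 ] radio [48.1 33.6]
lipR 0.082 [0.5821 0.0203 0.082 ] radio [ 48.3 -39.6]
lipL 0.088 [0.5902 0.0925 0.088 ] radio [47.3 33. ]
lipR 0.088 [0.5815 0.0218 0.088 ] radio [ 47.5 -38.2]
lipL 0.094 [0.5894 0.092  0.094 ] radio [46.5 32.4]
lipR 0.094 [0.5809 0.0233 0.094 ] radio [ 46.7 -36.8]
baseL0 [0.5752 0.0922 0.051 ] radio [32.4 30.8]
baseL1 [0.6046 0.0844 0.051 ] radio [62.5 26.7]
baseR0 [0.5664 0.0247 0.051 ] radio [ 32.2 -37.3]
baseR1 [0.5971 0.025  0.051 ] radio [ 62.5 -33.1]
prL [0.6033 0.0929 0.101 ] radio [60.2 35. ]
prR [0.5942 0.0218 0.101 ] radio [ 60.  -36.7]
edge R [0.6177 0.1053 0.05  ] radio [72.9 49.2]
edge R [ 0.603  -0.0148  0.05  ] radio [ 73.3 -71.9]
rodtip [0.5589 0.0675 0.141 ] radio [19.3  4.3]
rod [0.5518 0.0085 0.141 ] radio [ 19.6 -55.2]
-6.886681339278207
TCP [ 0.5501 -0.0088  0.1459] radio [ 20.1 -72.5]
```

{"op": "drive_tool", "data": {"moves": [{"x": 35, "y": 15, "z": 0, "rx": 0, "ry": 0, "rz": 0.005, "fingers": 1}, {"x": 70, "y": 28.5, "z": 0, "rx": 0, "ry": 0, "rz": 0.005, "fingers": 1}, {"x": 70, "y": 28.5, "z": 10, "rx": 0, "ry": 0, "rz": 0.005, "fingers": 1}, {"x": 70, "y": 28.5, "z": 25, "rx": 0, "ry": 0, "rz": 0.005, "fingers": 1}, {"x": 70, "y": 28.5, "z": 32, "rx": 0, "ry": 0, "rz": 0.005, "fingers": 1}, {"x": 70, "y": 28.5, "z": 37, "rx": 0, "ry": 0, "rz": 0.005, "fingers": 1}, {"x": 70, "y": 28.5, "z": 42, "rx": 0, "ry": 0, "rz": 0.005, "fingers": 1}, {"x": 70, "y": 28.5, "z": 45, "rx": 0, "ry": 0, "rz": 0.005, "fingers": 1}, {"x": 70, "y": 28.5, "z": 45, "rx": 0, "ry": 0, "rz": 0.005, "fingers": 1}]}}

```text
time_s: 5.8
tool_pos: [0.5867, 0.0576, 0.1001]
tool_rot: [179.9, -0.0, 82.8]
force: [1.7, -0.2, 0.2]
grip_width: 0.0085
grasp_force: 45.0
```

{"op": "drive_tool", "data": {"moves": [{"x": 0, "y": 0, "z": 4, "rx": 0, "ry": 0, "rz": 0, "fingers": 1}, {"x": 0, "y": 0, "z": 8, "rx": 0, "ry": 0, "rz": 0, "fingers": 1}, {"x": 0, "y": 0, "z": 11, "rx": 0, "ry": 0, "rz": 0, "fingers": 1}, {"x": 0, "y": 0, "z": 14, "rx": 0, "ry": 0, "rz": 0, "fingers": 1}, {"x": 0, "y": 0, "z": 17, "rx": 0, "ry": 0, "rz": 0, "fingers": 1}, {"x": 0, "y": 0, "z": 19, "rx": 0, "ry": 0, "rz": 0, "fingers": 1}, {"x": 0, "y": 0, "z": 19, "rx": 0, "ry": 0, "rz": 0, "fingers": 1}]}}

```text
time_s: 6.68
tool_pos: [0.5849, 0.058, 0.0805]
tool_rot: [-179.9, 0.0, 82.8]
force: [-2.0, -0.2, 4.9]
grip_width: 0.0082
grasp_force: 45.0
```

{"op": "drive_tool", "data": {"moves": [{"x": 0, "y": 0, "z": 1, "rx": 0, "ry": 0, "rz": 0, "fingers": 1}, {"x": 0, "y": 0, "z": 2, "rx": 0, "ry": 0, "rz": 0, "fingers": 1}, {"x": 0, "y": 0, "z": 2, "rx": 0, "ry": 0, "rz": 0, "fingers": 1}]}}

```text
time_s: 7.05
tool_pos: [0.585, 0.058, 0.0803]
tool_rot: [-179.9, 0.0, 82.8]
force: [-6.1, 0.6, 15.2]
grip_width: 0.0085
grasp_force: 45.0
```

{"op": "drive_tool", "data": {"moves": [{"x": 0, "y": 0, "z": -1.5, "rx": 0, "ry": 0, "rz": 0, "fingers": 1}, {"x": 0, "y": 0, "z": -1.5, "rx": 0, "ry": 0, "rz": 0, "fingers": 0.3}, {"x": 0, "y": 0, "z": -1.5, "rx": 0, "ry": 0, "rz": 0, "fingers": 0.3}, {"x": 0, "y": 0, "z": -1.5, "rx": 0, "ry": 0, "rz": 0, "fingers": 0.3}, {"x": 0, "y": 0, "z": -1.5, "rx": 0, "ry": 0, "rz": 0, "fingers": 0.3}, {"x": 0, "y": 0, "z": -20, "rx": 0, "ry": 0, "rz": 0, "fingers": 0.3}, {"x": 0, "y": 0, "z": -60, "rx": 0, "ry": 0, "rz": 0, "fingers": 0.3}, {"x": 0, "y": 0, "z": -100, "rx": 0, "ry": 0, "rz": 0, "fingers": 0.0}, {"x": -40, "y": -20, "z": -120, "rx": 0, "ry": 0, "rz": 0, "fingers": -0.5}, {"x": -60, "y": -40, "z": -120, "rx": 0, "ry": 0, "rz": 0, "fingers": -1}, {"x": -60, "y": -40, "z": -120, "rx": 0, "ry": 0, "rz": 0, "fingers": -1}]}}

```text
time_s: 8.43
tool_pos: [0.5381, 0.0014, 0.2006]
tool_rot: [179.9, 0.0, 82.7]
force: [-0.8, 0.0, 0.3]
grip_width: 0.0626
grasp_force: 0.0
```

```bash
python3 - <<'E'
from h import *
w=snap('wrist','w4.png'); s=snap('scene','s4.png'); d=snap('side','d4.png'); o=sensors.get_obs(); print(o['tool_pos'],o['tool_rot'])
f=lambda n,u0,v0,u1,v1,W,H:cv2.resize(cv2.imread('pics/raw_%s.png'%n)[v0:v1,u0:u1],(W,H),interpolation=cv2.INTER_CUBIC)
cv2.imwrite('pics/comp2.png',np.hstack([f('w4',100,0,400,300,400,600)*1,np.vstack([f('s4',235,150,315,210,400,300),f('d4',200,160,280,220,400,300)])]))
E
```

```text
[0.53922239 0.00421115 0.19936034] [ 1.79920172e+02 -3.73848823e-02  8.28923443e+01]
```

View pics/comp2.png

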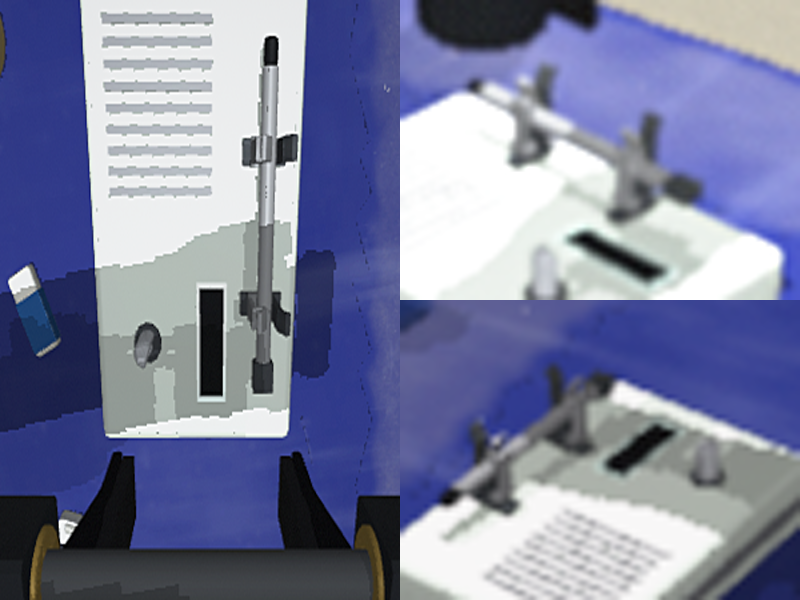

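Comp2 shows the aerial lying in both clips with the jaw lips over it, its tip at (270,37) and foot end at (263,392). The shaft top is at about (143,352) in the wrist panel.

```bash
python3 - <<'E'
from h import *
w,s,d=[dict(np.load('cam_%s.npz'%n)) for n in('wrist','scene','side')]
P=lambda x,y,z:ray(w,100+x*.75,y/2,z)
c0=np.array([.5392,.0657]);th=np.radians(-7.2);R=np.array([[np.cos(th),-np.sin(th)],[np.sin(th),np.cos(th)]])
q=lambda n,X:print(n,X.round(4),'radio',(R.T@(X[:2]-c0)*1000).round(1))
for z in (.076,.084):
  t,f=P(270,37,z),P(263,392,z);q('tip',t);q('foot',f);print(np.linalg.norm(t-f))
q('top',P(143,356,.076))
# side/scene rod pixels -> line check: ends
E2=[('scene',s,235+75/5,150+86/5,235+300/5,150+188/5),('side',d,200+45/5,160+(497-300)/5,200+205/5,160+(380-300)/5)]
for n,c,a,b,e,g in E2:
  for z in(.076,.084): A,B=ray(c,a,b,z),ray(c,e,g,z);q(n+' %g'%z,A);q(n,B);print(np.linalg.norm(A-B))
E
```

```text
tip [0.5943 0.1346 0.076 ] radio [46.1 75.2]
foot [ 0.577  -0.0155  0.076 ] radio [ 47.7 -75.8]
0.15102369646558325
tip [0.593  0.1332 0.084 ] radio [44.9 73.7]
foot [ 0.5762 -0.0126  0.084 ] radio [ 46.5 -73. ]
0.14669918074774482
top [0.4951 0.0132 0.076 ] radio [-37.2 -57.6]
scene 0.076 [0.5934 0.1287 0.076 ] radio [45.9 69.3]
scene [ 0.5816 -0.0157  0.076 ] radio [ 52.3 -75.5]
0.14491818649244997
scene 0.084 [0.582  0.1201 0.084 ] radio [35.7 59.3]
scene [ 0.5704 -0.0222  0.084 ] radio [ 41.9 -83.3]
0.14273918063542182
side 0.076 [0.5949 0.1292 0.076 ] radio [47.3 70. ]
side [ 0.5745 -0.0141  0.076 ] radio [ 45.  -74.7]
0.14474793189243637
side 0.084 [0.5888 0.1382 0.084 ] radio [40.1 78.2]
side [ 0.5685 -0.0035  0.084 ] radio [ 37.8 -65. ]
0.14320551266809992
```

{"op": "drive_tool", "data": {"moves": [{"x": 52, "y": -28, "z": 0, "rx": 0, "ry": 0, "rz": 0, "fingers": -1}, {"x": 104, "y": -55, "z": 0, "rx": 0, "ry": 0, "rz": 0, "fingers": -1}, {"x": 156, "y": -82, "z": 0, "rx": 0, "ry": 0, "rz": 0, "fingers": -1}, {"x": 208, "y": -110, "z": 20, "rx": 0, "ry": 0, "rz": 0, "fingers": -1}, {"x": 245, "y": -122, "z": 45, "rx": 0, "ry": 0, "rz": 0, "fingers": -1}, {"x": 252, "y": -125, "z": 49, "rx": 0, "ry": 0, "rz": 0, "fingers": -1}, {"x": 252, "y": -125, "z": 49, "rx": 0, "ry": 0, "rz": 0, "fingers": -1}, {"x": 252, "y": -125, "z": 49, "rx": 0, "ry": 0, "rz": 0, "fingers": -1}]}}

```text
time_s: 9.57
tool_pos: [0.4473, 0.2678, 0.1502]
tool_rot: [179.9, -0.0, 82.7]
force: [0.6, -0.4, 0.4]
grip_width: 0.0868
grasp_force: 0.0
```

```bash
python3 - <<'E'
from h import *
w=snap('wrist','w5.png'); o=sensors.get_obs(); print(o['tool_pos'],o['tool_rot'])
p=proj(w,[.446,.349,.03])[0]; print(p)
u,v=map(int,p); u0=max(u-50,0); v0=max(v-40,0); print(u0,v0)
im=cv2.imread('pics/raw_w5.png'); A=cv2.resize(im[v0:v0+80,u0:u0+100],(750,600),interpolation=cv2.INTER_CUBIC); cv2.imwrite('pics/knob.png',A)
E
```

```text
[0.4472726  0.26777772 0.15029248] [ 1.79924729e+02 -1.42754335e-02  8.26925035e+01]
[241.00990058  95.27112234]
191 55
```

View pics/knob.png

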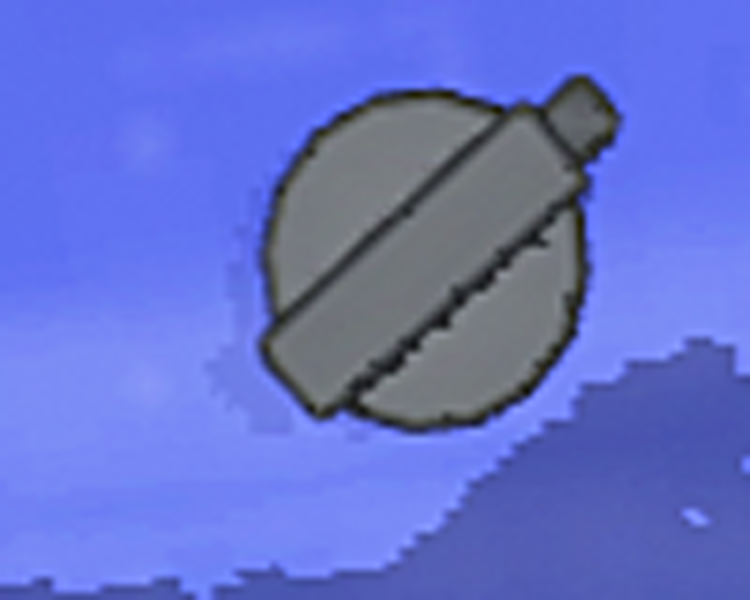

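The crop shows the knob with its bar corners at (520,105), (587,185), (265,345) and (322,413), the nose tip at about (600,98) to the upper right, and the skirt circle centred near (426,260).

```bash
python3 - <<'E'
from h import *
from scipy.spatial.transform import Rotation as Ro
w=dict(np.load('cam_wrist.npz'));P=lambda x,y,z:ray(w,191+x/7.5,55+y/7.5,z)
a,b,c,d=[P(*p,.04) for p in[(520,105),(587,185),(265,345),(322,413)]]
m=(a+b+c+d)/4; dr=(a+b-c-d)/2; print('bar',m,np.linalg.norm(dr),np.linalg.norm(a-b),np.linalg.norm(c-d),'yaw',np.degrees(np.arctan2(dr[1],dr[0])))
k=P(426,260,.022); print('skirt',k,np.linalg.norm(P(265,260,.022)-P(587,260,.022)))
print('nose',P(600,98,.036), np.linalg.norm(P(600,98,.036)[:2]-m[:2]))
o=sensors.get_obs(); R=Ro.from_euler('xyz',o['tool_rot'],degrees=True).as_matrix()
g=(m+k)/2; g[2]=o['tool_pos'][2]; print((R.T@(g-o['tool_pos'])*1000).round(1))
E
```

```text
bar [0.45202238 0.35238872 0.04      ] 0.03731112333845966 0.010818295602353674 0.009468749994337099 yaw 33.08715005331736
skirt [0.45216053 0.3527753  0.022     ] 0.037317750388271675
nose [0.4733224  0.36684389 0.036     ] 0.025741855067632578
[84.7 -6.   0. ]
```

{"op": "drive_tool", "data": {"moves": [{"x": -55, "y": 14, "z": -5, "rx": 0, "ry": 0, "rz": 0, "fingers": -1}, {"x": -110, "y": 28, "z": -5, "rx": 0, "ry": 0, "rz": 0, "fingers": -1}, {"x": -165, "y": 42, "z": -5, "rx": 0, "ry": 0, "rz": 0, "fingers": -1}, {"x": -220, "y": 56, "z": -5, "rx": 0, "ry": 0, "rz": 0, "fingers": -1}, {"x": -275, "y": 68, "z": -5, "rx": 0, "ry": 0, "rz": 0, "fingers": -1}, {"x": -330, "y": 80, "z": -5, "rx": 0, "ry": 0, "rz": 0, "fingers": -1}, {"x": -330, "y": 80, "z": 30, "rx": 0, "ry": 0, "rz": 0, "fingers": -1}, {"x": -330, "y": 80, "z": 70, "rx": 0, "ry": 0, "rz": 0, "fingers": -1}, {"x": -330, "y": 80, "z": 80, "rx": 0, "ry": 0, "rz": 0, "fingers": -1}, {"x": -330, "y": 80, "z": 80, "rx": 0, "ry": 0, "rz": 0, "fingers": -1}, {"x": -330, "y": 80, "z": 80, "rx": 0, "ry": 0, "rz": 0, "fingers": -1}]}}

```text
time_s: 11.0
tool_pos: [0.4857, -0.0687, 0.0713]
tool_rot: [179.8, 0.0, 82.8]
force: [-0.1, 0.4, 0.3]
grip_width: 0.0867
grasp_force: 0.0
```

```bash
python3 - <<'E'
from h import *
w=snap('wrist','w6.png'); o=sensors.get_obs(); print(o['tool_pos'],o['tool_rot'],o['force'],o['qpos'])
p=proj(w,[.495,.0145,.076])[0]; print(p)
u,v=map(int,p); u0=u-40; v0=max(v-30,0); print(u0,v0)
im=cv2.imread('pics/raw_w6.png'); A=cv2.resize(im[v0:v0+60,u0:u0+80],(800,600),interpolation=cv2.INTER_CUBIC); cv2.imwrite('pics/shaft.png',A)
E
```

```text
[ 0.48565764 -0.06858401  0.07132292] [ 1.79813674e+02 -1.65417118e-03  8.28398585e+01] [-0.16852921  0.65582444  0.76460594] [  6.47296234   7.36445066  -1.63290279 115.89726792   0.25781265
  56.55526301  -2.44802161]
[252.20977074  92.39157403]
212 62
```

View pics/shaft.png

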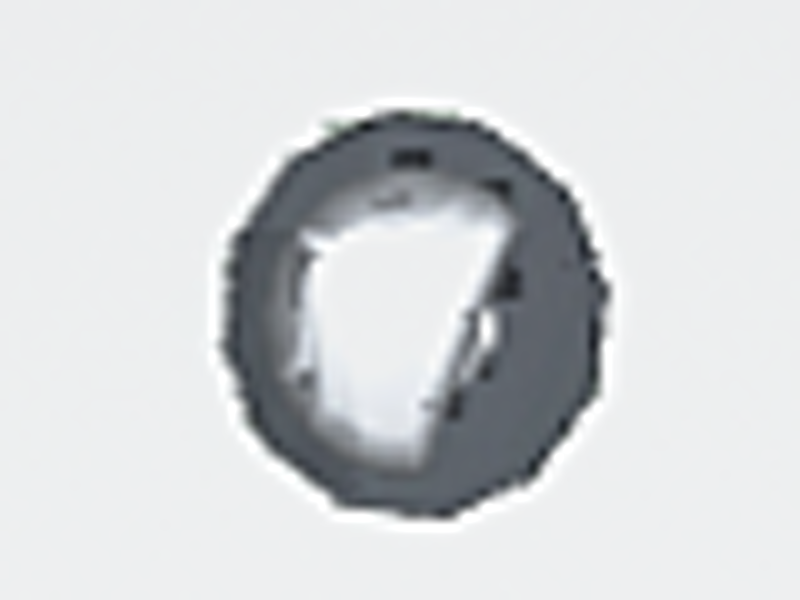

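The crop shows the D shaft inside its round nut, which is centred at about (415,315). The flat is on the right, its edge running from (515,215) to (425,460), with the normal to the right and slightly down.

```bash
python3 - <<'E'
from h import *
from scipy.optimize import least_squares
w=dict(np.load('cam_wrist.npz'));P=lambda x,y,z:ray(w,212+x/10,62+y/10,z)
pts=np.array([P(*p,.073)[:2] for p in[(272,310),(285,255),(330,200),(420,170),(400,472),(345,450),(290,390),(505,195)]])
r=least_squares(lambda q:np.hypot(*(pts-q[:2]).T)-q[2],[.495,.015,.007]); print('shaft free',r.x,(r.fun*1000).round(2))
r=least_squares(lambda q:np.hypot(*(pts-q[:2]).T)-.007,[.495,.015]); print('shaft r7',r.x,(r.fun*1000).round(2)); c=r.x
a,b=P(515,215,.076)[:2],P(425,460,.076)[:2]; d=(b-a)/np.linalg.norm(b-a); n=np.array([-d[1],d[0]])
if (a-c)@n<0:n=-n
print('flat normal deg',np.degrees(np.arctan2(n[1],n[0])),'dist',(a-c)@n)
npx=[(415,112),(605,300),(415,518),(228,330)]
for z in(.05,.055): N=[P(*p,z)[:2] for p in npx]; print('nut',np.mean(N,0),np.linalg.norm(N[0]-N[2]),np.linalg.norm(N[1]-N[3]))
E
```

```text
shaft free [0.49565466 0.01355965 0.00688668] [ 0.06  0.08 -0.04 -0.11  0.03 -0.06 -0.03  0.08]
shaft r7 [0.49576556 0.0135102 ] [ 0.06  0.08 -0.05 -0.19 -0.1  -0.15 -0.06 -0.07]
flat normal deg -27.98785485401053 dist 0.002327754830116084
nut [0.49547461 0.01354784] 0.021066690513709754 0.020528771554464552
nut [0.49548867 0.01360597] 0.020468788473952178 0.01994613640452764
```

{"op": "drive_tool", "data": {"moves": [{"x": 0, "y": 0, "z": -50, "rx": 0, "ry": 0, "rz": -0.17, "fingers": -1}, {"x": 30, "y": -10, "z": -90, "rx": 0, "ry": 0, "rz": -0.34, "fingers": -1}, {"x": 80, "y": -20, "z": -100, "rx": 0, "ry": 0, "rz": -0.51, "fingers": -1}, {"x": 130, "y": -30, "z": -100, "rx": 0, "ry": 0, "rz": -0.68, "fingers": -1}, {"x": 180, "y": -40, "z": -100, "rx": 0, "ry": 0, "rz": -0.85, "fingers": -1}, {"x": 230, "y": -50, "z": -100, "rx": 0, "ry": 0, "rz": -1.02, "fingers": -1}, {"x": 280, "y": -60, "z": -100, "rx": 0, "ry": 0, "rz": -1.19, "fingers": -1}, {"x": 330, "y": -70, "z": -100, "rx": 0, "ry": 0, "rz": -1.36, "fingers": -1}, {"x": 380, "y": -80, "z": -100, "rx": 0, "ry": 0, "rz": -1.53, "fingers": -0.8}, {"x": 414, "y": -86, "z": -100, "rx": 0, "ry": 0, "rz": -1.7, "fingers": -0.6}, {"x": 414, "y": -86, "z": -90, "rx": 0, "ry": 0, "rz": -1.87, "fingers": -0.4}, {"x": 414, "y": -86, "z": -70, "rx": 0, "ry": 0, "rz": -2.04, "fingers": -0.4}, {"x": 414, "y": -86, "z": -50, "rx": 0, "ry": 0, "rz": -2.2, "fingers": -0.4}, {"x": 414, "y": -86, "z": -30, "rx": 0, "ry": 0, "rz": -2.28, "fingers": -0.4}, {"x": 414, "y": -86, "z": -20, "rx": 0, "ry": 0, "rz": -2.28, "fingers": -0.4}, {"x": 414, "y": -86, "z": -20, "rx": 0, "ry": 0, "rz": -2.28, "fingers": -0.4}], "force": 45}}

```text
time_s: 13.05
tool_pos: [0.4506, 0.353, 0.0897]
tool_rot: [-180.0, -0.0, -146.6]
force: [-0.5, 0.0, 0.5]
grip_width: 0.0606
grasp_force: 0.0
```

```bash
python3 - <<'E'
from h import *
from scipy.spatial.transform import Rotation as Ro
o=sensors.get_obs(); print(o['tool_pos'],o['tool_rot'],o['qpos'])
R=Ro.from_euler('xyz',o['tool_rot'],degrees=True).as_matrix(); print((R.T@(np.array([.4521,.3526,.0315])-o['tool_pos'])*1000).round(1), 'yaw err',213.4-360-o['tool_rot'][2])
E
```

```text
[0.45056752 0.35302163 0.08970786] [-1.79987859e+02 -5.95013859e-03 -1.46602312e+02] [-15.11642914  17.94108613 -29.78724682 102.88021785  10.01179828
  61.80004516  74.93959697]
[-1.1 -1.2 58.2] yaw err 0.0023121761852848977
```

{"op": "drive_tool", "data": {"moves": [{"x": -1, "y": -1, "z": 25, "rx": 0, "ry": 0, "rz": 0, "fingers": -0.4}, {"x": -1, "y": -1, "z": 48, "rx": 0, "ry": 0, "rz": 0, "fingers": -0.2}, {"x": -1, "y": -1, "z": 58, "rx": 0, "ry": 0, "rz": 0, "fingers": 0}, {"x": -1, "y": -1, "z": 58, "rx": 0, "ry": 0, "rz": 0, "fingers": 0.3}, {"x": -1, "y": -1, "z": 58, "rx": 0, "ry": 0, "rz": 0, "fingers": 0.5}, {"x": -1, "y": -1, "z": 58, "rx": 0, "ry": 0, "rz": 0, "fingers": 1}, {"x": -1, "y": -1, "z": 58, "rx": 0, "ry": 0, "rz": 0, "fingers": 1}, {"x": -1, "y": -1, "z": 58, "rx": 0, "ry": 0, "rz": 0, "fingers": 1}, {"x": -1, "y": -1, "z": 58, "rx": 0, "ry": 0, "rz": 0, "fingers": 1}]}}

```text
time_s: 14.18
tool_pos: [0.4522, 0.353, 0.0321]
tool_rot: [-180.0, 0.0, -146.5]
force: [-0.3, -0.9, 2.5]
grip_width: 0.0111
grasp_force: 45.0
```

{"op": "drive_tool", "data": {"moves": [{"x": 0, "y": 0, "z": -30, "rx": 0, "ry": 0, "rz": 0, "fingers": 1}, {"x": 0, "y": 0, "z": -80, "rx": 0, "ry": 0, "rz": 0, "fingers": 1}, {"x": 20, "y": -40, "z": -110, "rx": 0, "ry": 0, "rz": 0.15, "fingers": 1}, {"x": 40, "y": -81, "z": -110, "rx": 0, "ry": 0, "rz": 0.3, "fingers": 1}, {"x": 63, "y": -128, "z": -110, "rx": 0, "ry": 0, "rz": 0.45, "fingers": 1}, {"x": 86, "y": -175, "z": -110, "rx": 0, "ry": 0, "rz": 0.6, "fingers": 1}, {"x": 110, "y": -223, "z": -110, "rx": 0, "ry": 0, "rz": 0.75, "fingers": 1}, {"x": 135, "y": -270, "z": -110, "rx": 0, "ry": 0, "rz": 0.9, "fingers": 1}, {"x": 151, "y": -307, "z": -110, "rx": 0, "ry": 0, "rz": 1.073, "fingers": 1}, {"x": 151, "y": -307, "z": -110, "rx": 0, "ry": 0, "rz": 1.073, "fingers": 1}, {"x": 151, "y": -307, "z": -110, "rx": 0, "ry": 0, "rz": 1.073, "fingers": 1}]}}

```text
time_s: 15.55
tool_pos: [0.495, 0.0143, 0.1413]
tool_rot: [180.0, -0.0, 152.1]
force: [-0.4, 0.2, -0.5]
grip_width: 0.0116
grasp_force: 45.0
```

```bash
cat > rel.py <<'E'
from h import *
from scipy.spatial.transform import Rotation as Ro
o=sensors.get_obs(); print(o['tool_pos'],o['tool_rot'],o['qpos'].round(0),o['grip_width'],o['force'])
R=Ro.from_euler('xyz',o['tool_rot'],degrees=True).as_matrix(); print((R.T@(np.array([.4956,.0135,.076+.0321])-o['tool_pos'])*1000).round(1), 'yaw err',152-o['tool_rot'][2])
E
python3 rel.py
```

```text
[0.49497227 0.0142538  0.14130316] [ 1.79982901e+02 -4.46565406e-02  1.52082501e+02] [  7.   4. -12. 111.   1.  65.  57.] 0.011562384034558235 [-0.42140111  0.18853541 -0.52027986]
[-0.9 -0.4 33.2] yaw err -0.0825007043495134
```

{"op": "drive_tool", "data": {"moves": [{"x": -0.9, "y": -0.4, "z": 15, "rx": 0, "ry": 0, "rz": 0, "fingers": 1}, {"x": -0.9, "y": -0.4, "z": 27, "rx": 0, "ry": 0, "rz": 0, "fingers": 1}, {"x": -0.9, "y": -0.4, "z": 31, "rx": 0, "ry": 0, "rz": 0, "fingers": 1}, {"x": -0.9, "y": -0.4, "z": 34, "rx": 0, "ry": 0, "rz": 0, "fingers": 1}, {"x": -0.9, "y": -0.4, "z": 36, "rx": 0, "ry": 0, "rz": 0, "fingers": 1}, {"x": -0.9, "y": -0.4, "z": 38, "rx": 0, "ry": 0, "rz": 0, "fingers": 1}, {"x": -0.9, "y": -0.4, "z": 38, "rx": 0, "ry": 0, "rz": 0, "fingers": 1}]}}

```text
time_s: 16.42
tool_pos: [0.4959, 0.0126, 0.1036]
tool_rot: [180.0, 0.0, 152.0]
force: [0.1, -0.1, -0.1]
grip_width: 0.0114
grasp_force: 45.0
```

```bash
python3 rel.py; python3 -c "
from h import *
print(sensors.get_obs()['wrist_torque'])"
```

```text
[0.49593317 0.01260861 0.10361284] [1.79997011e+02 8.88094558e-03 1.51989211e+02] [  7.   6. -12. 113.   1.  61.  56.] 0.011404955021034951 [ 0.11192119 -0.06809681 -0.07378703]
[ 0.7  0.6 -4.5] yaw err 0.010789095278568084
[ 0.08628841 -0.07347468  0.00410924]
```

{"op": "drive_tool", "data": {"moves": [{"x": 0, "y": 0, "z": 3, "rx": 0, "ry": 0, "rz": 0, "fingers": 1}, {"x": 0, "y": 0, "z": 6, "rx": 0, "ry": 0, "rz": 0, "fingers": 1}, {"x": 0, "y": 0, "z": 9, "rx": 0, "ry": 0, "rz": 0, "fingers": 1}, {"x": 0, "y": 0, "z": 11, "rx": 0, "ry": 0, "rz": 0, "fingers": 1}, {"x": 0, "y": 0, "z": 12, "rx": 0, "ry": 0, "rz": 0, "fingers": 1}, {"x": 0, "y": 0, "z": 12, "rx": 0, "ry": 0, "rz": 0, "fingers": 1}]}}

```text
time_s: 17.18
tool_pos: [0.4958, 0.0127, 0.0918]
tool_rot: [-180.0, -0.0, 152.0]
force: [-0.4, 0.6, 2.9]
grip_width: 0.0117
grasp_force: 45.0
```

{"op": "drive_tool", "data": {"moves": [{"x": 0, "y": 0, "z": 1, "rx": 0, "ry": 0, "rz": 0, "fingers": 1}, {"x": 0, "y": 0, "z": 2, "rx": 0, "ry": 0, "rz": 0, "fingers": 1}, {"x": 0, "y": 0, "z": 3, "rx": 0, "ry": 0, "rz": 0, "fingers": 1}, {"x": 0, "y": 0, "z": 4, "rx": 0, "ry": 0, "rz": 0, "fingers": 1}, {"x": 0, "y": 0, "z": 4.5, "rx": 0, "ry": 0, "rz": 0, "fingers": 1}, {"x": 0, "y": 0, "z": 4.5, "rx": 0, "ry": 0, "rz": 0, "fingers": 1}, {"x": 0, "y": 0, "z": 4.5, "rx": 0, "ry": 0, "rz": 0, "fingers": 1}]}}

```text
time_s: 18.05
tool_pos: [0.496, 0.0126, 0.0878]
tool_rot: [-180.0, 0.0, 152.0]
force: [-4.3, -0.7, 9.1]
grip_width: 0.0116
grasp_force: 45.0
```

```bash
python3 rel.py
```

```text
[0.49598806 0.0125817  0.08783288] [-1.79995750e+02  1.41193018e-02  1.51991394e+02] [  7.   7. -12. 114.   2.  59.  56.] 0.011584254189376704 [-4.30607374 -0.74776133  9.14016371]
[  0.8   0.6 -20.3] yaw err 0.008605751941104245
```

{"op": "drive_tool", "data": {"moves": [{"x": 0.3, "y": 0.1, "z": 0, "rx": 0, "ry": 0, "rz": 0, "fingers": 1}, {"x": 0.6, "y": 0.3, "z": 0, "rx": 0, "ry": 0, "rz": 0, "fingers": 1}, {"x": 0.6, "y": 0.3, "z": 0.2, "rx": 0, "ry": 0, "rz": 0, "fingers": 1}, {"x": 0.6, "y": 0.3, "z": 0.2, "rx": 0, "ry": 0, "rz": 0, "fingers": 1}]}}

```text
time_s: 18.55
tool_pos: [0.4959, 0.0127, 0.0878]
tool_rot: [-180.0, 0.1, 152.0]
force: [-3.6, -1.5, 8.3]
grip_width: 0.0114
grasp_force: 45.0
```

```bash
python3 rel.py; python3 - <<'E'
from h import *
# eraser/lighter/aerial unchanged? compare scene/side with previous frames, no viewing
for n,f in(('scene','s4'),('side','d4')):
    im=snap(n,f+'e.png')['image'][:,:,::-1].astype(int); p=cv2.imread('pics/raw_%s.png'%f).astype(int)
    for nm,X in(('eraser',None),('aerialL',[.590,.105,.076]),('aerialR',[.578,-.012,.076])):
        if X is None: u,v=(230,242) if n=='scene' else (290,222)
        else: u,v=map(int,proj(dict(np.load('cam_%s.npz'%n)),X)[0])
        print(n,nm,(u,v),np.abs(im-p)[v-6:v+7,u-8:u+9].mean().round(1))
E
```

```text
[0.49594167 0.01269465 0.08778837] [-1.79989826e+02  6.95013891e-02  1.51976959e+02] [  7.   7. -12. 114.   2.  59.  56.] 0.011383090692356782 [-3.57445586 -1.50381845  8.34312945]
[  0.7   0.5 -20.3] yaw err 0.023041177847005656
scene eraser (230, 242) 4.5
scene aerialL (256, 170) 91.4
scene aerialR (292, 187) 63.5
side eraser (290, 222) 5.3
side aerialL (215, 195) 3.3
side aerialR (239, 176) 50.4
```

```bash
python3 -c "
from h import *
print(workorder.sign_off())"
```

```text
the job is handed in; nothing more can be done
None
```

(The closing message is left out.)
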